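Seat the film core and peel its tray off the sticky stack for viewing over the light panel

ROBOT

A 6-joint arm with a two-finger parallel gripper is mounted at the origin on the work surface. World frame = base frame: x ahead of the robot, y to its left, z up, the work surface at z = 0. Lengths are in m, angles in rad, forces in N, time in s.
With the tool pointing down it reaches from about 0.3 to 0.775 m from the base axis. Payload 14.6 kg.
Tool frame: the origin (TCP) lies on the front face of the gripper's body, between the roots of the fingers; the fingertips stand 97 mm ahead of it and the grasp point (between the pads) lies 78 mm ahead of it; z points along the fingers, y is the line along which they close (so a half turn about z gives the same grasp; the last joint's range is limited). The gripper opens to 94 mm and grips with 3 to 60 N. Pads are 16 mm wide; open, the fingers measure 119 mm over their backs; the gripper's body (75 mm by 177 mm) begins 78 mm behind the grasp point.
Start: joints at [-1.204, 0.3, 1.521, -0, 1.321, -0.067], TCP at [0.231, -0.499, 0.303] pointing down, gripper open.
Joint ranges: [-3.03, 3.03], [-0.79, 2.21], [0.23, 2.52], [-1.04, 4.18], [0, 3.07], [-2.55, 2.55]. Speed limits (rad/s): [2.22, 2.22, 2.57, 3.14, 3.14, 3.14].

INTERFACE

Orientations are given as [roll, pitch, yaw] about the fixed x, y, z axes, in that order (R = Rz(yaw) Ry(pitch) Rx(roll)).
In Python, from bench import env gives the robot as it stands. The module is installed in compiled form; this text tells all that it offers.
- The arm moves only by the tool servo_tool, never from a script. Its argument "series" is a list that holds one entry, the list of rows, each a list of 6 numbers: the shift along the tool's x, y, z in cm, then the turn, a rotation vector about the tool's x, y, z in rad. In form: [[[tx, ty, tz, wx, wy, wz], ...]]. A call has exactly 8 rows; each row is the pose to reach, as a shift and turn from the pose commanded when the call began, along the tool's axes at that moment; what a row does not reach only later rows make up. A row lasts 1/10 s, in which the tool goes at most 50 mm and 8.59 degrees, less where a joint would pass 70% of its speed; a pose out of reach is approached as far as the arm can. A call with a gripper value outside its range is refused whole. "grip" is the opening, from 0 (shut) to 1 (fully open), set as the call begins (left out, the last holds). The fingers move at their own pace and stop on an object; "grip_force" is the grip in N (left out, the last holds). Time passes only in rows, so rows that repeat a pose let the fingers close, or fill a call up. It gives the time, the measured TCP pose, the force, the opening and the grip force at its end, in the units of the state.
- env.read_state(): the state, without advancing time (a new reading comes with each control period).
- env.get_image(name): name is "scene" or "top"; returns the picture (384x512x3 uint8, blue, green, red); there is no depth.
- env.get_calibration(name): a dict with "camera_matrix" (3x3 intrinsics, pixels), "R" (3x3) and "t" (3): a world point X has camera coordinates R X + t. Camera axes: x right, y down, z forward; pixel columns grow to the right and rows downward; lengths in m; the calibration is good to about 2 mm. A picture is of the moment at which its call begins. get_calibration takes no time and is no camera call.
- env.finish_job(): hands the job in; it is judged then, once.
Trained networks look in the newest picture that a camera, given by its name, has taken for a name from the list of things; names that differ only in an ending like _2 or _b are one class to them, and where a whole thing is asked for, a point or a joint stands for the part that bears it (a point fixed in the world has none). Each returns a list of dicts, best first, with "confidence" (0 to 1); they miss things now and then, are a little off and sometimes report something else, mostly with a low value. They report only what shows in the picture. A call takes as long as a camera call. They do not tell look-alikes from the thing itself.
- env.recognise(label, camera): "at" ([column, row] in pixels, amid what is visible of it).
- env.cut_out(label, camera): "region" (384x512 bool, what is visible of it) and "at" ([column, row] in pixels, amid what is visible of it).
The state is a dict: "time_s": time; "joint_positions": joint angles; "qd": joint speeds; "effort": joint torques, N m; "eef_pos": TCP position; "tcp_rot": TCP orientation; "wrist_force": force on the tool from outside, world axes, zero at the start; "wrist_torque": the same for the moment, N m; "finger_gap": opening from 0.0 (shut) to 1.0 (fully open); "gripper_force": force on a finger pad.
Only numpy, scipy, OpenCV 4.12 (cv2) and the standard library are available. Lean on these libraries where they do the work, as an engineer would, in place of code of your own. Each camera call takes 0.05 s, during which the arm holds its last target. There are 200 camera calls.

TASK

Press the film core fully home in the top tray, flush with its deck. Then peel that tray off the sticky nested stack by its upright tab, raising the tab corner well clear first while the opposite corner still rests on the stack, and leave the stack below and the other things on the bench where they stand. Present the tray level over the middle of the light panel, about 15 cm up, and finish while still holding it there.

Things in the scene. Friction and masses are not known exactly. Their poses are not given: they have to be found in the camera images.
- stack: the lower stack: loose grey plastic trays as one block, 140 x 140 mm, 40 mm high, about 0.95 kg, standing on the bench; the top tray nests in its 116 mm square, 14 mm deep well. Four sprung nibs in the well walls grip the top tray's plug, about 5 N of friction in all. Origin: centre of the underside; x points to the corner under the tab, z up
- tray: the top tray, grey plastic, 0.14 kg with core. Deck 140 x 140 x 4 mm on the stack's rim; under it a plug 110 x 110 x 12 mm, loose in the well. Origin: centre of the plug's underside, 28 mm above the bench when nested; deck underside at 12 mm, upper face at 16 mm (44 mm above the bench). x points from the centre through the tab's corner, z up. A 49 mm pocket in its middle holds the core
- tray_middle (a point): centre of the upper face of the tray's deck (the middle of the tray); same axes as the tray
- tab (a point): middle of the upright tab at the tray's corner, half-way up the tab: a grey plate 8 mm thick (along the tray's x), 34 mm wide (along the tray's y), rising 31 mm above the deck's upper face; this point is 16 mm above the deck and 74 mm along x from the tray's centre. Grip it across its thickness, from above; firmly gripped, it carries the tray level
- tab_corner (a point): the deck's corner beside the tab, on the deck's underside: 99 mm along the tray's x from its centre
- far_corner (a point): the opposite corner, on the deck's underside: 99 mm along the tray's -x from its centre
- core (a joint): how far the film core has been pressed into its pocket, in m: it starts at 0 to 0.0025, and 0.007 is fully home, its top flush with the deck. It moves down with about 4 N and stays where it is left
- core_top (a point): centre of the film core's upper face: a black plastic disc, 46 mm across, 12 mm high, in the middle of the tray; it stands 4.5 to 7 mm proud of the deck at the start. It cannot come out of the tray
- panel_middle (a point): centre of the upper face of the light panel: a flat fixed white-topped panel, 180 x 200 mm and 12 mm high; z up
- can: bystander: round steel film can, 140 mm across, 36 mm high; origin at the centre of its underside
- loupe: bystander: black standing magnifier, 46 mm across, 50 mm high; origin at the centre of its underside
- splicer: bystander: low metal film splicer, 70 x 150 mm, 34 mm high; origin at the centre of its underside
Things that resemble listed ones, but are neither listed nor needed, are in the scene too. What is shaped like the stack but orange is not meant. Leave any orange look-alike of the tray alone.

How it is judged:
By the outcome, as a careful person would: the job done as asked, in the order asked, and still so for the second after the job is handed in, while the arm keeps its last pose, push and grip.
It also fails if it takes over 51 s, if anything falls off the work surface, if the arm or the gripper's body presses on something with over 40 N, if the wrist force passes 120 N, or if a joint passes its speed limit or range.

## Working session

There is one attempt and no reset: what is moved stays moved. The work goes in short steps, Python scripts to look and compute and a tool call to move; the robot and the scene stay as the last step left them, time stands still between calls to the robot, and variables do not carry over. Pictures are saved under pics/ and viewed, at most 10 in all, crops included, and the job is handed in when it is done.

Besides the shell and the picture viewer there is one more tool, called after "Emit:" by a JSON object that holds its "fn" and its "kwargs", one argument or row to a line. servo_tool: Moves the arm, as the interface text tells. Its arguments: {"type":"object","properties":{"series":{"type":"array"},"grip":{"type":"number"},"grip_force":{"type":"number"}},"required":["series"]}

```bash
mkdir -p pics; cat > h.py <<'E'
import numpy as np, cv2
from bench import env
def cal(n):
    c=env.get_calibration(n); return np.array(c["camera_matrix"]),np.array(c["R"]),np.array(c["t"]).ravel()
def back(n,px,z):
    K,R,t=cal(n); d=R.T@np.linalg.inv(K)@np.array([px[0],px[1],1.]); o=-R.T@t
    return o+d*(z-o[2])/d[2]
def proj(n,X):
    K,R,t=cal(n); p=K@(R@np.asarray(X,float)+t); return p[:2]/p[2]
E
python3 - <<'E'
from h import *
np.set_printoptions(precision=4,suppress=True)
for n in("scene","top"):
    im=env.get_image(n); cv2.imwrite(f"pics/{n}0.png",im)
    K,R,t=cal(n); print(n,-R.T@t)
H=dict(stack=.03,tray=.044,tab=.06,core_top=.05,panel_middle=.012,can=.036,loupe=.05,splicer=.034)
for l,z in H.items():
  for n in("top","scene"):
    for d in env.recognise(l,n)[:3]: print(l,n,np.round(d["at"],1),round(d["confidence"],2),back(n,d["at"],z)[:2])
s=env.read_state();print(s["time_s"],s["eef_pos"],s["tcp_rot"],s["wrist_force"])
E
```

```text
scene [ 1.1175 -0.9281  0.7586]
top [ 0.2735 -0.0021  1.3664]
stack top [172.6 128.7] 0.96 [0.7694 0.2543]
stack scene [278.1 176.8] 0.9 [0.5527 0.1435]
stack scene [355.2 184.5] 0.68 [0.7838 0.2425]
stack scene [222.4 225.4] 0.22 [ 0.5533 -0.1712]
tray top [190.3 286.4] 0.82 [0.296  0.1856]
tray top [182.6 206.5] 0.73 [0.5246 0.2141]
tray scene [283.3 159.6] 0.7 [0.5214 0.2339]
tray scene [226.6 153.8] 0.68 [0.3347 0.1571]
tray scene [318.1 220.8] 0.21 [ 0.7732 -0.0208]
tab top [188.5 284.5] 0.81 [0.3009 0.1885]
tab top [181.  210.6] 0.65 [0.5096 0.2157]
tab scene [279.6 163.4] 0.93 [0.5373 0.1777]
tab scene [226.1 154.4] 0.89 [0.3534 0.1283]
tab scene [280.7 176.2] 0.16 [0.581  0.1072]
core_top top [181.  204.9] 0.78 [0.5282 0.2179]
core_top top [189.9 279.9] 0.71 [0.3138 0.1863]
panel_middle top [300.3 213.5] 0.96 [ 0.5082 -0.1314]
panel_middle scene [219.  226.6] 0.85 [ 0.5347 -0.1623]
panel_middle scene [284.  160.7] 0.44 [0.5008 0.2801]
can top [423.1 215.1] 0.94 [ 0.498  -0.4864]
can scene [117.5 290.4] 0.63 [ 0.5016 -0.5027]
loupe top [251.9 132.2] 0.64 [0.7497 0.0117]
loupe scene [316.1 222.2] 0.75 [ 0.7742 -0.0374]
splicer top [ 99.1 206.7] 0.91 [0.5268 0.4614]
splicer scene [316.3 143.7] 0.72 [0.556  0.4306]
0.9 [ 0.2312 -0.4991  0.3026] [-3.1416  0.      0.4338] [ 0.2399 -0.2716  0.3474]
```

View pics/top0.png

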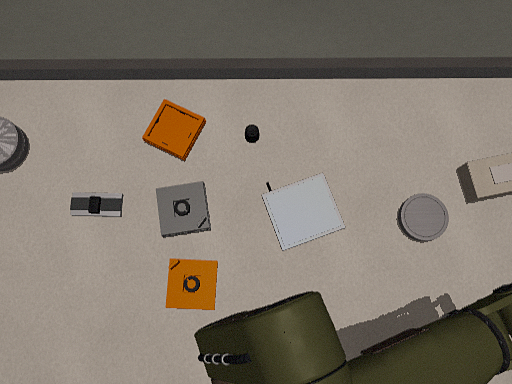

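View pics/scene0.png

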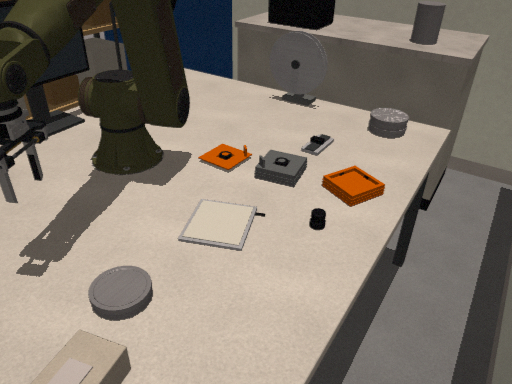

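The top view shows the grey tray on its stack at about (183,208), with the tab at its lower-right corner near (203,223). The core is at (181,208) and the panel at (303,211). The orange look-alikes are a tray at (191,284) and a stack at (174,129). Next I'll take an enlarged crop.

```bash
python3 - <<'E'
from h import *
np.set_printoptions(precision=4,suppress=True)
im=cv2.imread("pics/top0.png"); K,R,t=cal("top")
a=cv2.resize(im[170:250,145:225],(560,560),interpolation=cv2.INTER_CUBIC)
cv2.imwrite("pics/crop0.png",a)
env.get_image("top")
for l,z,near in(("tray",.044,(183,208)),("core_top",.05,(182,208)),("panel_middle",.012,(303,211)),("tab",.06,(203,223))):
  for d in env.cut_out(l,"top"):
    m=d["region"].astype(np.uint8)
    if np.hypot(*(np.array(d["at"])-near))>25: continue
    c=max(cv2.findContours(m,0,2)[0],key=cv2.contourArea); r=cv2.minAreaRect(c); b=cv2.boxPoints(r)
    print(l,d["at"],r,m.sum(),round(d["confidence"],2)); print(back("top",r[0],z)); print(np.array([back("top",p,z) for p in b])[:,:2])
E
```

```text
tray [184.1, 207.8] ((181.77696228027344, 207.21539306640625), (47.50529861450195, 48.1254768371582), 82.87498474121094) 2224 0.81
[0.5225 0.2165 0.044 ]
[[0.5844 0.2974]
 [0.6019 0.1571]
 [0.4618 0.1372]
 [0.4449 0.2744]]
core_top [182.1, 204.9] ((181.5, 207.0), (14.0, 15.0), 90.0) 187 0.72
[0.522  0.2163 0.05  ]
[[0.5428 0.2388]
 [0.5426 0.1951]
 [0.5013 0.194 ]
 [0.5015 0.2374]]
core_top [180.3, 210.0] ((181.67236328125, 207.64915466308594), (47.765625, 49.792945861816406), 81.46923065185547) 2299 0.61
[0.5201 0.2157 0.05  ]
[[0.5797 0.3001]
 [0.6014 0.1563]
 [0.4616 0.133 ]
 [0.4407 0.2737]]
panel_middle [302.2, 214.9] ((302.6968078613281, 209.75112915039062), (61.7513542175293, 66.99820709228516), 70.34617614746094) 3908 0.93
[ 0.5195 -0.1388  0.012 ]
[[ 0.5743 -0.0142]
 [ 0.6435 -0.206 ]
 [ 0.4656 -0.2611]
 [ 0.3999 -0.074 ]]
```

View pics/crop0.png

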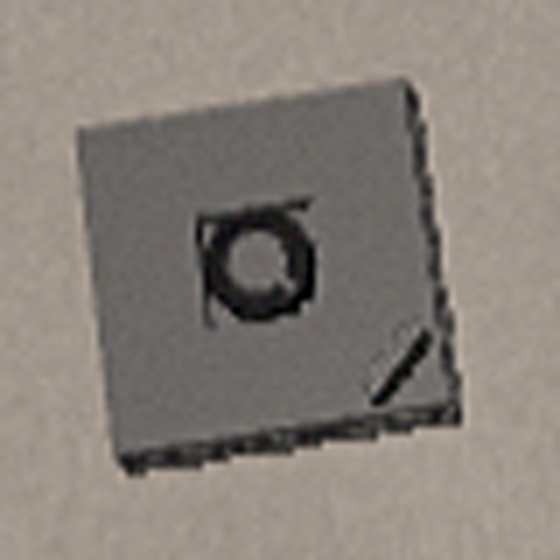

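```bash
cat >> h.py <<'E'
from scipy.spatial.transform import Rotation as Ro
def delta(p,rpy):
    s=env.read_state(); R0=Ro.from_euler("xyz",s["tcp_rot"]); R1=Ro.from_euler("xyz",rpy)
    d=R0.inv().apply(np.array(p)-s["eef_pos"])*100
    print("t",s["time_s"],"shift cm",np.round(d,2),"turn",np.round((R0.inv()*R1).as_rotvec(),3))
E
python3 - <<'E'
from h import *
np.set_printoptions(precision=4,suppress=True)
im=cv2.imread("pics/top0.png")
cr=lambda x,y:((x+.5)/7-.5+145,(y+.5)/7-.5+170)
C=[back("top",cr(*p),.044) for p in((78,130),(408,80),(450,405),(118,455))]
print("tray",np.mean(C,0),np.array(C)[:,:2]); c=np.mean(C,0)
print("tab face",back("top",cr(402,369),.06), "core",back("top",cr(258,264),.05))
m=((im.min(2)>175)).astype(np.uint8); m[:, :255]=0; m[:,350:]=0; m[:165]=0;m[255:]=0
k=max(cv2.findContours(m,0,2)[0],key=cv2.contourArea); r=cv2.minAreaRect(k); print("panel",r,back("top",r[0],.012)[:2])
print(np.array([back("top",p,.012) for p in cv2.boxPoints(r)])[:,:2])
delta([.5215,.216,.20],[np.pi,0,2.494])
E
```

```text
tray [0.5215 0.2152 0.044 ] [[0.5798 0.2949]
 [0.6009 0.1566]
 [0.4628 0.1364]
 [0.4426 0.2726]]
tab face [0.4754 0.1546 0.06  ] core [0.5212 0.2165 0.05  ]
panel ((276.10003662109375, 230.20001220703125), (3.130495071411133, 1.7888542413711548), 63.43495178222656) [ 0.4585 -0.0588]
[[ 0.4615 -0.0544]
 [ 0.4638 -0.0592]
 [ 0.4555 -0.0632]
 [ 0.4532 -0.0585]]
t 1.15 shift cm [ 56.4  -52.68  10.27] turn [ 0.   -0.   -2.06]
```

Emit:
{"fn": "servo_tool", "kwargs": {
  "series": [
    [[7, -6.6, 1.3, 0, 0, -0.15], [14, -13.2, 2.6, 0, 0, -0.3], [21, -19.8, 3.9, 0, 0, -0.45], [28, -26.4, 5.2, 0, 0, -0.6], [32, -29.5, 6, 0, 0, -0.75], [36, -33, 7, 0, 0, -0.9], [40, -37, 8, 0, 0, -1.05], [43, -40, 8.5, 0, 0, -1.2]]
  ],
  "grip": 0.08,
  "grip_force": 30
}}

```text
time_s: 1.95
eef_pos: [0.3816, -0.1307, 0.2464]
tcp_rot: [3.141, 0.0, 1.64]
wrist_force: [1.0, -0.3, -1.0]
finger_gap: 0.358
gripper_force: 0.0
```

```bash
python3 - <<'E'
from h import *
delta([.5215,.216,.18],[np.pi,0,2.494])
im=cv2.imread("pics/top0.png"); hs=cv2.cvtColor(im,cv2.COLOR_BGR2HSV)
m=((im[...,0]>im[...,2].astype(int)-2)&(im.min(2)>140)).astype(np.uint8); m[:, :255]=0; m[:,350:]=0; m[:165]=0;m[255:]=0
m=cv2.morphologyEx(m,cv2.MORPH_OPEN,np.ones((3,3)))
k=max(cv2.findContours(m,0,2)[0],key=cv2.contourArea); r=cv2.minAreaRect(k); print("panel",r,back("top",r[0],.012)[:2])
print(np.array([back("top",p,.012) for p in cv2.boxPoints(r)])[:,:2])
E
```

```text
t 1.95 shift cm [33.63 16.34  6.64] turn [ 0.001  0.001 -0.854]
panel ((302.0068664550781, 212.1849365234375), (56.530879974365234, 63.31926727294922), 69.44395446777344) [ 0.51212217 -0.13652526]
[[ 0.55922685 -0.01917882]
 [ 0.62726511 -0.1989668 ]
 [ 0.46572645 -0.25210553]
 [ 0.40086321 -0.07618998]]
```

Emit:
{"fn": "servo_tool", "kwargs": {
  "series": [
    [[4.4, 2.1, 0.8, 0, 0, -0.13], [8.8, 4.2, 1.6, 0, 0, -0.26], [13.2, 6.3, 2.5, 0, 0, -0.39], [17.6, 8.4, 3.3, 0, 0, -0.52], [22, 10.5, 4.2, 0, 0, -0.65], [26.5, 12.7, 5, 0, 0, -0.78], [31, 15, 5.8, 0, 0, -0.854], [33.6, 16.3, 6.6, 0, 0, -0.854]]
  ]
}}

```text
time_s: 2.75
eef_pos: [0.5234, 0.216, 0.1799]
tcp_rot: [3.141, 0.0, 2.492]
wrist_force: [0.3, -0.0, -0.6]
finger_gap: 0.08
gripper_force: 0.0
```

```bash
python3 - <<'E'
from h import *
delta([.5215,.216,.155],[np.pi,0,2.494]); print(env.read_state()["eef_pos"])
E
```

```text
t 2.75 shift cm [ 0.15 -0.11  2.49] turn [ 0.001  0.    -0.002]
[0.52336834 0.21599109 0.179933  ]
```

Emit:
{"fn": "servo_tool", "kwargs": {
  "series": [
    [[0, 0, 1, 0, 0, 0], [0, 0, 2, 0, 0, 0], [0, 0, 2.5, 0, 0, 0], [0, 0, 2.7, 0, 0, 0], [0, 0, 2.9, 0, 0, 0], [0, 0, 3.1, 0, 0, 0], [0, 0, 3.2, 0, 0, 0], [0, 0, 3.3, 0, 0, 0]]
  ]
}}

```text
time_s: 3.55
eef_pos: [0.5229, 0.2129, 0.1476]
tcp_rot: [3.141, 0.0, 2.488]
wrist_force: [-0.8, -1.7, 3.4]
finger_gap: 0.086
gripper_force: 1.9
```

```bash
python3 - <<'E'
from h import *
delta([.5215,.216,.141],[np.pi,0,2.494]); s=env.read_state(); print(s["eef_pos"],s["wrist_force"])
E
```

```text
t 3.55 shift cm [0.3  0.16 0.66] turn [ 0.     0.    -0.006]
[0.52285219 0.21288431 0.1475525 ] [-0.8408333  -1.65364895  3.40838274]
```

```bash
python3 - <<'E'
from h import *
a=env.get_image("scene"); b=env.get_image("top")
f=lambda i,x,y,w,h,k:cv2.resize(i[y:y+h,x:x+w],None,fx=k,fy=k,interpolation=cv2.INTER_CUBIC)
cv2.imwrite("pics/p2.png",np.hstack([f(a,240,110,80,80,5),f(b,140,160,80,80,5)]))
E
```

```text
(no output)
```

View pics/p2.png

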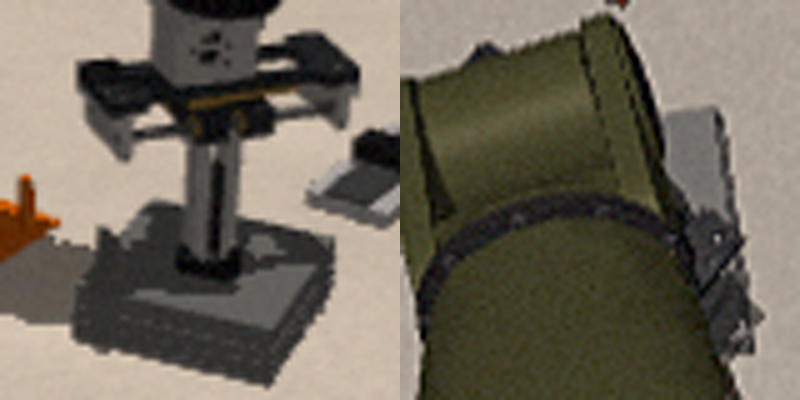

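The left panel shows the fingertips standing on the core at about (210,262), clear of the deck. I'll press down in steps.

Emit:
{"fn": "servo_tool", "kwargs": {
  "series": [
    [[0, 0, 0.1, 0, 0, 0], [0, 0, 0.15, 0, 0, 0], [0, 0, 0.2, 0, 0, 0], [0, 0, 0.25, 0, 0, 0], [0, 0, 0.3, 0, 0, 0], [0, 0, 0.35, 0, 0, 0], [0, 0, 0.4, 0, 0, 0], [0, 0, 0.4, 0, 0, 0]]
  ]
}}

```text
time_s: 4.45
eef_pos: [0.5228, 0.213, 0.1432]
tcp_rot: [3.142, 0.0, 2.488]
wrist_force: [0.6, -0.9, 1.6]
finger_gap: 0.081
gripper_force: 1.2
```

Emit:
{"fn": "servo_tool", "kwargs": {
  "series": [
    [[0, 0, 0.05, 0, 0, 0], [0, 0, 0.1, 0, 0, 0], [0, 0, 0.15, 0, 0, 0], [0, 0, 0.2, 0, 0, 0], [0, 0, 0.2, 0, 0, 0], [0, 0, 0.25, 0, 0, 0], [0, 0, 0.3, 0, 0, 0], [0, 0, 0.3, 0, 0, 0]]
  ]
}}

```text
time_s: 5.25
eef_pos: [0.5229, 0.213, 0.1413]
tcp_rot: [3.141, 0.0, 2.488]
wrist_force: [-4.7, -5.0, 14.4]
finger_gap: 0.081
gripper_force: 7.7
```

```bash
python3 - <<'E'
from h import *
s=env.read_state(); print(s["eef_pos"],s["wrist_force"],s["wrist_torque"])
E
```

```text
[0.52288312 0.2130111  0.14133196] [-4.73297712 -4.99090607 14.37358026] [-0.81201416  0.66624681 -0.01920324]
```

Emit:
{"fn": "servo_tool", "kwargs": {
  "series": [
    [[0, 0, 0.05, 0, 0, 0], [0, 0, 0.05, 0, 0, 0], [0, 0, 0.1, 0, 0, 0], [0, 0, 0.1, 0, 0, 0], [0, 0, 0.1, 0, 0, 0], [0, 0, 0.1, 0, 0, 0], [0, 0, 0.1, 0, 0, 0], [0, 0, 0.1, 0, 0, 0]]
  ]
}}

```text
time_s: 6.05
eef_pos: [0.5229, 0.213, 0.1412]
tcp_rot: [3.141, 0.001, 2.488]
wrist_force: [-8.2, -5.8, 25.3]
finger_gap: 0.079
gripper_force: 12.8
```

The core has hit a hard stop at flush height, 25 N. I'll lift and open the gripper.

Emit:
{"fn": "servo_tool", "kwargs": {
  "series": [
    [[0, 0, -0.5, 0, 0, 0], [0, 0, -2, 0, 0, 0], [0, 0, -4, 0, 0, 0], [0, 0, -6, 0, 0, 0], [0, 2, -7, 0, 0, 0], [0, 4.5, -7, 0, 0, 0], [0, 7, -7, 0, 0, 0], [0, 7.4, -7, 0, 0, 0]]
  ],
  "grip": 0.6
}}

```text
time_s: 6.85
eef_pos: [0.5683, 0.2733, 0.2096]
tcp_rot: [3.141, -0.0, 2.489]
wrist_force: [-0.0, -0.1, -0.1]
finger_gap: 0.598
gripper_force: 0.0
```

```bash
python3 - <<'E'
from h import *
s=env.read_state(); print(s["eef_pos"],s["tcp_rot"],s["wrist_force"])
a=env.get_image("scene"); b=env.get_image("top")
f=lambda i,x,y,w,h,k:cv2.resize(i[y:y+h,x:x+w],None,fx=k,fy=k,interpolation=cv2.INTER_CUBIC)
cv2.imwrite("pics/p3.png",np.hstack([f(a,240,120,66,66,6),f(b,140,165,66,66,6)]))
cv2.imwrite("pics/top3.png",b);cv2.imwrite("pics/scene3.png",a)
E
```

```text
[0.56834207 0.27334604 0.20960629] [ 3.14108819e+00 -1.87394168e-04  2.48891532e+00] [-0.03906019 -0.14914355 -0.09300073]
```

View pics/p3.png

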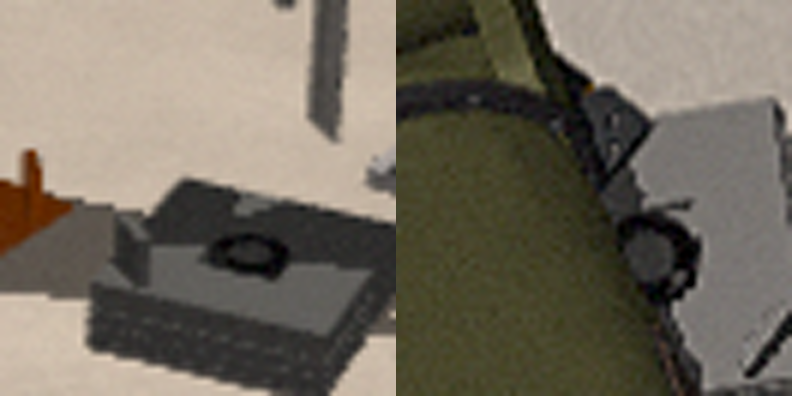

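The left panel shows the core flush at (245,250). The deck corner in the top view is unchanged at about (203,181), so the stack hasn't shifted. My tool-y sign was reversed, so I'll go to the tab now.

```bash
python3 - <<'E'
from h import *
print(env.read_state()["eef_pos"]); delta([.4773,.157,.19],[np.pi,0,2.494])
E
```

```text
[0.56756947 0.27201414 0.20920212]
t 6.95 shift cm [  0.18 -14.62   1.93] turn [-0.001 -0.    -0.006]
```

Emit:
{"fn": "servo_tool", "kwargs": {
  "series": [
    [[0, -4, 0.5, 0, 0, -0.006], [0.1, -8, 1, 0, 0, -0.006], [0.2, -12, 1.5, 0, 0, -0.006], [0.2, -14, 1.9, 0, 0, -0.006], [0.2, -14.6, 1.9, 0, 0, -0.006], [0.2, -14.6, 1.9, 0, 0, -0.006], [0.2, -14.6, 1.9, 0, 0, -0.006], [0.2, -14.6, 1.9, 0, 0, -0.006]]
  ],
  "grip": 0.5
}}

```text
time_s: 7.75
eef_pos: [0.4778, 0.1577, 0.1904]
tcp_rot: [3.141, 0.0, 2.494]
wrist_force: [0.2, -0.3, 0.3]
finger_gap: 0.501
gripper_force: 0.0
```

```bash
python3 - <<'E'
from h import *
print(env.read_state()["eef_pos"]); delta([.4773,.157,.145],[np.pi,0,2.494])
a=env.get_image("scene"); b=env.get_image("top")
f=lambda i,x,y,w,h,k:cv2.resize(i[y:y+h,x:x+w],None,fx=k,fy=k,interpolation=cv2.INTER_CUBIC)
for d in env.cut_out("tab","scene")[:2]: print(d["at"],d["confidence"],d["region"].sum())
print(proj("scene",[.4773,.157,.06]),proj("scene",[.4773,.157,.075]),proj("scene",[.4773,.157,.044]))
cv2.imwrite("pics/p4.png",np.hstack([f(a,240,120,66,66,6),f(b,140,165,66,66,6)]))
E
```

```text
[0.47782545 0.15766207 0.19043673]
t 7.75 shift cm [ 0.   -0.09  4.54] turn [0. 0. 0.]
[280.8, 164.1] 0.98 915
[225.2, 156.0] 0.81 748
[261.07496343 160.94883898] [261.20713649 157.03133705] [260.93559959 165.07946935]
```

View pics/p4.png

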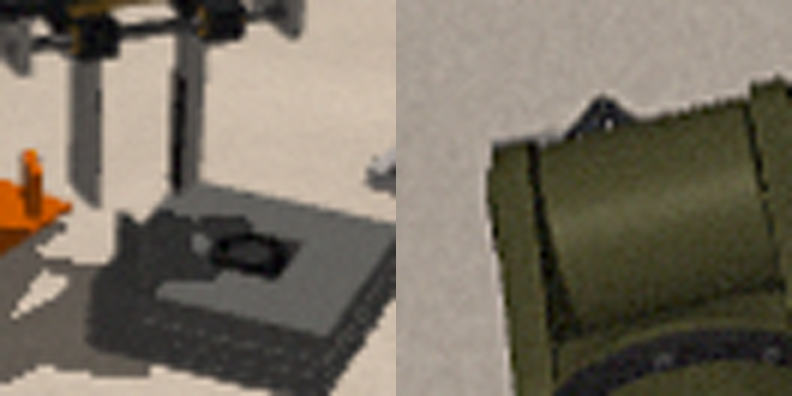

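The tab at (132,245) in the crop sits between the fingers, matching the projection (126,246). I'll descend and grip it.

Emit:
{"fn": "servo_tool", "kwargs": {
  "series": [
    [[0, 0, 1.5, 0, 0, 0], [0, 0, 3, 0, 0, 0], [0, 0, 4, 0, 0, 0], [0, 0, 4.3, 0, 0, 0], [0, 0, 4.5, 0, 0, 0], [0, 0, 4.5, 0, 0, 0], [0, 0, 4.5, 0, 0, 0], [0, 0, 4.5, 0, 0, 0]]
  ]
}}

```text
time_s: 8.7
eef_pos: [0.4775, 0.1571, 0.1458]
tcp_rot: [3.141, 0.0, 2.494]
wrist_force: [-0.3, 0.1, -0.8]
finger_gap: 0.495
gripper_force: 0.0
```

Emit:
{"fn": "servo_tool", "kwargs": {
  "series": [
    [[0, 0, 0, 0, 0, 0], [0, 0, 0, 0, 0, 0], [0, 0, 0, 0, 0, 0], [0, 0, 0, 0, 0, 0], [0, 0, 0, 0, 0, 0], [0, 0, 0, 0, 0, 0], [0, 0, 0, 0, 0, 0], [0, 0, 0, 0, 0, 0]]
  ],
  "grip": 0.13,
  "grip_force": 5
}}

```text
time_s: 9.5
eef_pos: [0.4774, 0.1571, 0.1453]
tcp_rot: [3.142, -0.0, 2.494]
wrist_force: [0.6, 1.2, -0.3]
finger_gap: 0.129
gripper_force: 0.0
```

Emit:
{"fn": "servo_tool", "kwargs": {
  "series": [
    [[0, 0.1, 0, 0, 0, 0], [0, 0.1, 0, 0, 0, 0], [0, 0.1, 0, 0, 0, 0], [0, 0.1, 0, 0, 0, 0], [0, 0.1, 0, 0, 0, 0], [0, 0.1, 0, 0, 0, 0], [0, 0.1, 0, 0, 0, 0], [0, 0.1, 0, 0, 0, 0]]
  ],
  "grip": 0,
  "grip_force": 8
}}

```text
time_s: 10.3
eef_pos: [0.4779, 0.1578, 0.1453]
tcp_rot: [-3.141, -0.0, 2.494]
wrist_force: [-3.8, -3.5, 2.5]
finger_gap: 0.087
gripper_force: 8.0
```

Emit:
{"fn": "servo_tool", "kwargs": {
  "series": [
    [[0, -0.05, 0, 0, 0, 0], [0, -0.05, 0, 0, 0, 0], [0, -0.05, 0, 0, 0, 0], [0, -0.05, 0, 0, 0, 0], [0, -0.05, 0, 0, 0, 0], [0, -0.05, 0, 0, 0, 0], [0, -0.05, 0, 0, 0, 0], [0, -0.05, 0, 0, 0, 0]]
  ],
  "grip": 0,
  "grip_force": 55
}}

```text
time_s: 11.1
eef_pos: [0.4777, 0.1575, 0.1453]
tcp_rot: [3.141, 0.0, 2.494]
wrist_force: [-0.3, 3.1, -1.1]
finger_gap: 0.081
gripper_force: 55.0
```

Emit:
{"fn": "servo_tool", "kwargs": {
  "series": [
    [[0, 0.12, -0.19, 0.011, 0, 0], [0, 0.24, -0.38, 0.022, 0, 0], [0, 0.36, -0.56, 0.033, 0, 0], [0, 0.48, -0.75, 0.044, 0, 0], [0, 0.6, -0.93, 0.055, 0, 0], [0, 0.73, -1.12, 0.066, 0, 0], [0, 0.86, -1.3, 0.077, 0, 0], [0, 0.98, -1.47, 0.087, 0, 0]]
  ]
}}

```text
time_s: 11.9
eef_pos: [0.4836, 0.1652, 0.1602]
tcp_rot: [-3.053, -0.0, 2.494]
wrist_force: [-2.9, -1.3, -1.6]
finger_gap: 0.08
gripper_force: 55.0
```

```bash
python3 - <<'E'
from h import *
s=env.read_state();print({k:s[k] for k in("eef_pos","tcp_rot","wrist_force","wrist_torque","finger_gap","joint_positions")})
a=env.get_image("scene")
cv2.imwrite("pics/p5.png",cv2.resize(a[120:190,235:325],None,fx=6,fy=6,interpolation=cv2.INTER_CUBIC))
E
```

```text
{'eef_pos': array([0.48359365, 0.16521176, 0.16016521]), 'tcp_rot': array([-3.05319931e+00, -5.33908035e-05,  2.49370366e+00]), 'wrist_force': array([-2.85424954, -1.33844899, -1.61282578]), 'wrist_torque': array([-0.29423312,  0.41199682,  0.17041069]), 'finger_gap': 0.08017958314500764, 'joint_positions': array([ 0.27560944,  0.40970362,  1.73518904, -0.06073957,  1.06809128,
       -0.6161283 ])}
```

View pics/p5.png

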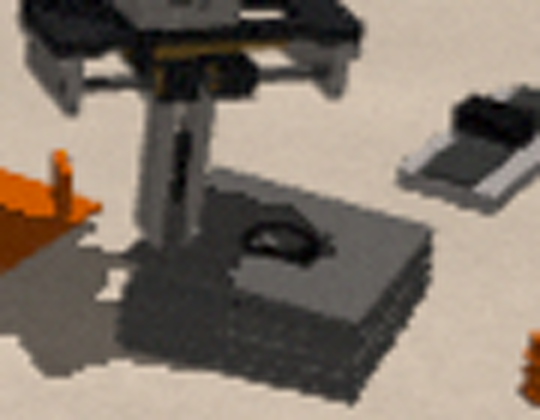

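The tab corner at (160,250) is rising while the far corner at (430,235) still rests on the stack. The wrist force is small, so the stack is not being lifted. I'll continue the peel.

Emit:
{"fn": "servo_tool", "kwargs": {
  "series": [
    [[0, 0.12, -0.19, 0.011, 0, 0], [0, 0.24, -0.38, 0.022, 0, 0], [0, 0.36, -0.56, 0.033, 0, 0], [0, 0.48, -0.75, 0.044, 0, 0], [0, 0.6, -0.93, 0.055, 0, 0], [0, 0.73, -1.12, 0.066, 0, 0], [0, 0.86, -1.3, 0.077, 0, 0], [0, 0.98, -1.47, 0.087, 0, 0]]
  ]
}}

```text
time_s: 12.75
eef_pos: [0.4906, 0.1744, 0.1742]
tcp_rot: [-2.968, 0.001, 2.494]
wrist_force: [-0.8, -0.0, -1.4]
finger_gap: 0.078
gripper_force: 55.0
```

```bash
python3 - <<'E'
from h import *
s=env.read_state();print({k:s[k] for k in("eef_pos","tcp_rot","wrist_force","wrist_torque")})
R=Ro.from_euler("xyz",s["tcp_rot"]); print(R.inv().apply([0,0,1]))
a=env.get_image("scene")
cv2.imwrite("pics/p6.png",cv2.resize(a[120:190,235:325],None,fx=6,fy=6,interpolation=cv2.INTER_CUBIC))
E
```

```text
{'eef_pos': array([0.49063478, 0.17438006, 0.1741721 ]), 'tcp_rot': array([-2.96791989e+00,  5.41264190e-04,  2.49373519e+00]), 'wrist_force': array([-0.79836579, -0.00348407, -1.4225659 ]), 'wrist_torque': array([ 0.05411473, -0.21264265,  0.03657455])}
[-5.41264163e-04 -1.72800992e-01 -9.84956610e-01]
```

View pics/p6.png

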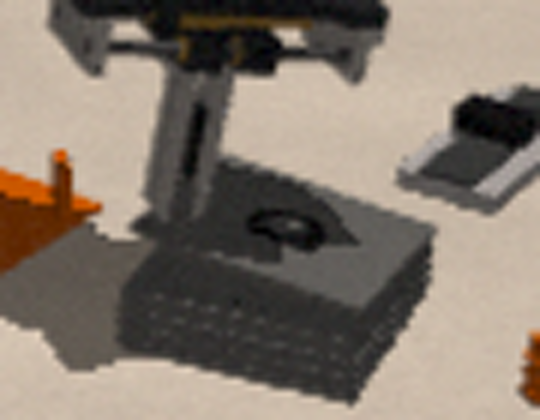

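The tab corner is about 3 cm clear at (150,225) and the far corner still rests at (430,230). The stack base hasn't moved. I'll lift straight up.

Emit:
{"fn": "servo_tool", "kwargs": {
  "series": [
    [[0, -0.05, -0.3, 0, 0, 0], [0, -0.1, -0.6, 0, 0, 0], [0, -0.19, -1.1, 0, 0, 0], [0, -0.32, -1.8, 0, 0, 0], [0, -0.47, -2.7, 0, 0, 0], [0, -0.67, -3.8, 0, 0, 0], [0, -0.88, -5, 0, 0, 0], [0, -1.05, -6, 0, 0, 0]]
  ]
}}

```text
time_s: 13.6
eef_pos: [0.4904, 0.1741, 0.2362]
tcp_rot: [-2.968, 0.001, 2.494]
wrist_force: [-0.1, -0.0, -1.7]
finger_gap: 0.082
gripper_force: 55.0
```

```bash
python3 - <<'E'
from h import *
s=env.read_state();print(s["eef_pos"],s["wrist_force"])
x=np.array([np.cos(np.radians(-127.1)),np.sin(np.radians(-127.1))])
# tray z 16mm deck upper face at 0.162+... 
c=np.array([.513,-.138])+.074*x; print(c)
delta([s["eef_pos"][0],s["eef_pos"][1],.265],[np.pi,0,2.494])
E
```

```text
[0.49040873 0.17412794 0.23619978] [-0.05691161 -0.02391201 -1.69620985]
[ 0.46836261 -0.19702121]
t 13.6 shift cm [-0.   -0.5  -2.84] turn [-0.173  0.001 -0.   ]
```

Emit:
{"fn": "servo_tool", "kwargs": {
  "series": [
    [[0, -0.1, -0.5, -0.02, 0, 0], [0, -0.2, -1, -0.045, 0, 0], [0, -0.3, -1.5, -0.07, 0, 0], [0, -0.4, -2, -0.1, 0, 0], [0, -0.5, -2.5, -0.13, 0, 0], [0, -0.5, -2.8, -0.155, 0, 0], [0, -0.5, -2.8, -0.173, 0, 0], [0, -0.5, -2.8, -0.173, 0, 0]]
  ]
}}

```text
time_s: 14.4
eef_pos: [0.4901, 0.1739, 0.2631]
tcp_rot: [-3.141, -0.0, 2.494]
wrist_force: [-0.0, -0.5, -1.7]
finger_gap: 0.082
gripper_force: 55.0
```

```bash
python3 - <<'E'
from h import *
a=env.get_image("top");cv2.imwrite("pics/top7.png",a);a=env.get_image("scene");cv2.imwrite("pics/s7.png",a)
print(env.read_state()["eef_pos"]);delta([.468,-.197,.266],[np.pi,0,2.494])
E
```

```text
[0.49015207 0.17399385 0.26293996]
t 14.5 shift cm [-20.62 -30.92  -0.26] turn [-0.002 -0.    -0.   ]
```

Now across to the panel, gently, in two calls.

Emit:
{"fn": "servo_tool", "kwargs": {
  "series": [
    [[-0.5, -0.75, 0, 0, 0, 0], [-1.5, -2.2, 0, 0, 0, 0], [-3, -4.5, 0, 0, 0, 0], [-4.6, -7, 0, 0, 0, 0], [-6.4, -9.6, 0, 0, 0, 0], [-8.2, -12.3, 0, 0, 0, 0], [-10, -15, -0.1, 0, 0, 0], [-11.4, -17.1, -0.1, 0, 0, 0]]
  ]
}}

```text
time_s: 15.3
eef_pos: [0.4775, -0.0331, 0.2643]
tcp_rot: [-3.14, 0.0, 2.493]
wrist_force: [-0.1, -0.0, -1.9]
finger_gap: 0.078
gripper_force: 55.0
```

Emit:
{"fn": "servo_tool", "kwargs": {
  "series": [
    [[-1.8, -2.7, 0, 0, 0, 0], [-3.6, -5.4, 0, 0, 0, 0], [-5.4, -8.1, 0, 0, 0, 0], [-6.8, -10.2, -0.1, 0, 0, 0], [-8, -12, -0.2, 0, 0, 0], [-8.8, -13.2, -0.2, 0, 0, 0], [-9.2, -13.8, -0.2, 0, 0, 0], [-9.2, -13.8, -0.2, 0, 0, 0]]
  ]
}}

```text
time_s: 16.1
eef_pos: [0.4679, -0.1971, 0.2663]
tcp_rot: [-3.14, -0.0, 2.493]
wrist_force: [-0.7, -0.7, -1.5]
finger_gap: 0.081
gripper_force: 55.0
```

```bash
python3 - <<'E'
from h import *
np.set_printoptions(precision=4,suppress=True)
a=env.get_image("scene"); b=env.get_image("top")
s=env.read_state();print(s["eef_pos"],s["tcp_rot"],s["wrist_force"],s["wrist_torque"]);delta([.468,-.197,.266],[np.pi,0,2.494])
cv2.imwrite("pics/top8.png",b)
x=np.array([np.cos(np.radians(-127.1)),np.sin(np.radians(-127.1)),0]);y=np.array([-x[1],x[0],0])
c=np.r_[np.array(s["eef_pos"][:2])-.074*x[:2],s["eef_pos"][2]-.1013]
P=[proj("scene",c+.099*d) for d in(x,y,-x,-y)]; v=a.copy()
v=cv2.resize(v,None,fx=1.5,fy=1.5)[:540]; 
for p in P: cv2.circle(v,tuple(int(q*1.5) for q in p),3,(0,0,255),1)
w=cv2.resize(b[100:300,80:380],None,fx=1.2,fy=1.2)
v=v[120:520,200:600]
cv2.imwrite("pics/p8.png",np.hstack([v,cv2.copyMakeBorder(w,0,400-w.shape[0],0,0,0)]))
E
```

```text
[ 0.4681 -0.1961  0.2664] [-3.1407 -0.0003  2.4941] [-0.3096 -0.0275 -1.8469] [-0.0172 -0.0751  0.0023]
t 16.2 shift cm [-0.05 -0.08  0.04] turn [-0.001 -0.     0.   ]
```

View pics/p8.png

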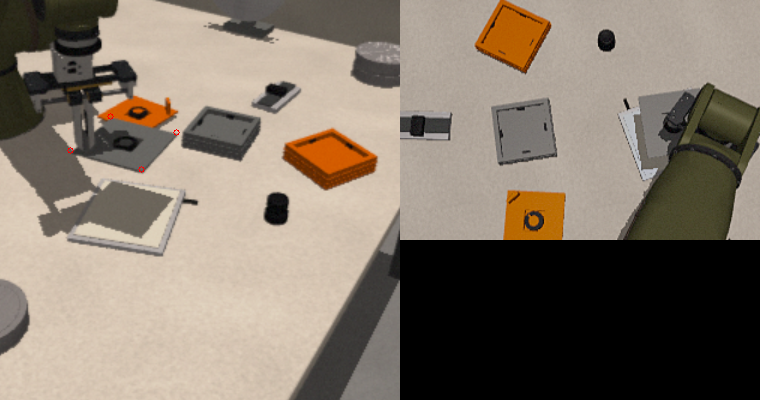

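The tray hangs level over the panel: its corners match the projected level ones within a few pixels. The bare grey stack and the other things stand in place. One last numeric check, then I'll hand in.

```bash
python3 - <<'E'
from h import *
np.set_printoptions(precision=4,suppress=True)
L=lambda p,q:np.cross([*p,1.],[*q,1.])
X=np.cross(L((180,240),(257,205)),L((205,201),(242,247))); print("panel scene",back("scene",X[:2]/X[2],.012))
A=cv2.imread("pics/top0.png",0);B=cv2.imread("pics/top8.png",0)
X=np.cross(L((262,193),(344,228)),L((324,174),(284,249))); print("panel top",back("top",X[:2]/X[2],.012))
for n,(x,y,w,h) in dict(stack=(150,175,70,68),splicer=(65,185,62,40),orange=(160,252,64,64)).items():
    print(n,cv2.phaseCorrelate(np.float32(cv2.Canny(A[y:y+h,x:x+w],50,120)),np.float32(cv2.Canny(B[y:y+h,x:x+w],50,120))))
s=env.read_state();print(s["eef_pos"],s["qd"])
E
```

```text
panel scene [ 0.5253 -0.1384  0.012 ]
panel top [ 0.5156 -0.1433  0.012 ]
stack ((-0.24045535400780693, -0.09269745606219715), 0.15841672321160635)
splicer ((-0.09842741143214795, 0.3052322163237271), 0.817941116541624)
orange ((-0.08063259787964228, 0.07199438551180748), 0.780262018321082)
[ 0.4681 -0.1961  0.2664] [ 0.0101 -0.0024  0.0027 -0.0005 -0.002  -0.0006]
```

Emit:
{"fn": "servo_tool", "kwargs": {
  "series": [
    [[-0.1, 0, 0, 0, 0, 0], [-0.2, 0, 0, 0, 0, 0], [-0.3, 0, 0, 0, 0, 0], [-0.4, 0, 0, 0, 0, 0], [-0.4, 0, 0, 0, 0, 0], [-0.4, 0, 0, 0, 0, 0], [-0.4, 0, 0, 0, 0, 0], [-0.4, 0, 0, 0, 0, 0]]
  ]
}}

```text
time_s: 17.0
eef_pos: [0.4712, -0.1991, 0.2665]
tcp_rot: [-3.141, 0.0, 2.494]
wrist_force: [0.3, 0.5, -1.6]
finger_gap: 0.081
gripper_force: 55.0
```

```bash
python3 -c "
from bench import env
s=env.read_state();print(s['eef_pos'],s['tcp_rot'],s['finger_gap']);print(env.finish_job())"
```

```text
[ 0.47123396 -0.19905626  0.26649476] [-3.14062242e+00  2.94324157e-05  2.49380163e+00] 0.08131664072596193
the job is handed in; nothing more can be done
None
```

I pressed the core to its stop, peeled the tray off tab corner first, and handed in at 17 s with it held level about 15 cm above the panel's middle (placed to within several mm); the stack and bystanders looked unmoved.

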